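Sort soft rubber mounts from firm ones by squeezing

TASK

Two grades of rubber mount got mixed in the four-pocket wooden tray: they look the same, and only a gentle squeeze between the fingers, from steel plate to steel plate, tells the soft from the firm. Find the soft ones by feel, stand every soft one in the green bin the same way up as it stood in the tray, and leave the firm ones standing in the tray. A squeeze of 20 to 30 N is plenty; never go over 45 N, which tears the rubber. Leave the other things on the bench where they are.

Things in the scene. Friction and masses are not known exactly. Their poses are not given: they have to be found in the camera images.
- tray: fixed dark wooden tray, 160 x 276 mm, four pockets in a row along its y axis; origin under its centre, on the bench. Floor 6 mm thick; rim and the ribs between the pockets are 6 mm thick and reach 14 mm above the bench. A yellow strip lies along its -x edge. Each pocket is 148 mm (x) by 60 mm (y) inside and holds one rubber mount at the start.
- pocket_1 (a point): centre of the floor of pocket 1 (6 mm above the bench; pockets 66 mm apart along tray y; axes as the tray's). At the start a rubber mount stands in each pocket, up to 8 mm off its centre along x, 4 mm along y and turned up to 0.1 rad, soft or firm at random; at least one of the four is soft and one firm.
- pocket_2 (a point): the same for pocket 2. A mount: two upright square steel plates, 40 x 40 x 4 mm, facing tray x, joined by a black stepped rubber core along x, 46 mm long over the plates. It stands on the plates' lower edges, 40 mm tall (top 46 mm above the bench), about 180 g.
- pocket_3 (a point): the same for pocket 3. Squeeze a mount along x, pads on the middles of the plates (20 mm above the tray floor). It shortens and springs back: a soft one by about 0.29 mm per newton on each pad (5.7 mm at 20 N, 8.6 mm at 30 N), a firm one by about 0.07 mm per newton (1.4 mm at 20 N, 2.1 mm at 30 N). No more than 12 mm.
- pocket_4 (a point): the same for pocket 4. A held mount keeps its grip when lifted with 20 to 30 N; the mount's own pose is not measured, only the pockets'.
- green_bin: fixed open green plastic bin, 156 mm (x) by 204 mm (y), walls 4 mm thick and 45 mm high, the wall on its -x side and the first 31 mm of the side walls only 27 mm high; origin under its centre, on the bench. Two mounts stand in it side by side along y (or three, closely), plates facing x.
- bin_floor (a point): centre of the green bin's inner floor, 4 mm above the bench; axes as the bin's
- spray: yellow-labelled spray can, 54 mm across, 170 mm tall, bystander; origin under its centre
- carton: cardboard box 100 x 80 x 60 mm, bystander; origin under its centre
- spanner: steel wrench 170 mm long, lying, bystander
- marker: red marker pen 16 mm across, 120 mm long, lying, bystander
- collar: dark steel ring, 50 mm across, 20 mm tall, bystander; origin under its centre
- cup: white plastic cup, 72 mm across, 80 mm tall, bystander; origin under its centre
- puck: black rubber block 50 x 40 x 30 mm, bystander (not a mount: no steel plates); origin under its centre

How it is judged (in metres and radians):
At the end, for the whole second after the job is handed in: Every soft mount stands upright (within 0.15 rad) on the floor of the green bin, every firm mount stands upright on the tray's floor, all at rest (under 0.02 m/s) and let go (x of m1 in the frame of bin_floor between -0.075 and 0.075 m and y of m1 in the frame of bin_floor between -0.1 and 0.1 m and z of m1 in the frame of bin_floor between -0.01 and 0.01 m and angle between each of m1, m2, m3, m4's own z axis and vertical below 0.15 rad and linear speed of each of m1, m2, m3, m4 below 0.02 m/s and x of m2 in the frame of bin_floor between -0.075 and 0.075 m and y of m2 in the frame of bin_floor between -0.1 and 0.1 m and z of m2 in the frame of bin_floor between -0.01 and 0.01 m and x of m3 in the frame of tray between -0.078 and 0.078 m and y of m3 in the frame of tray between -0.138 and 0.138 m and z of m3 in the frame of tray between -0.01 and 0.012 m and x of m4 in the frame of tray between -0.078 and 0.078 m and y of m4 in the frame of tray between -0.138 and 0.138 m and z of m4 in the frame of tray between -0.01 and 0.012 m); the robot touches nothing.
It fails at once if a mount is squeezed with more than 45 N (contact force between the fingers and m1_end above 45 N or contact force between the fingers and m2_end above 45 N or contact force between the fingers and m3_end above 45 N or contact force between the fingers and m4_end above 45 N).
It fails at once if a bystander is moved by more than 30 mm (distance of any of spray, carton, spanner, marker, collar, cup, puck from where it was at the start of the episode above 0.03 m).
It also fails if it takes over 72 s, if anything falls off the work surface, if the arm or the gripper's body presses on something with over 40 N, if the wrist force passes 120 N, or if a joint passes its speed limit or range.

ROBOT

A 6-joint arm with a two-finger parallel gripper is mounted at the origin on the work surface. World frame = base frame: x ahead of the robot, y to its left, z up, the work surface at z = 0. Lengths are in m, angles in degrees, forces in N, time in s.
With the tool pointing down it reaches from about 0.375 to 0.9 m from the base axis. Payload 3.1 kg.
Tool frame: the origin (TCP) lies at the very end of the fingers, on their centre line; the grasp point (between the pads) lies 19 mm behind it; z points along the fingers, y is the line along which they close (so a half turn about z gives the same grasp; the last joint's range is limited). The gripper opens to 87 mm and grips with 3 to 60 N. Pads are 19 mm wide; open, the fingers measure 117 mm over their backs; the gripper's body (75 mm by 190 mm) begins 51 mm behind the grasp point.
Start: joints at [-83.394, 30.224, 82.088, -0, 67.689, -10.227], TCP at [0.181, -0.598, 0.223] pointing down, gripper open.
Joint ranges: [-176.69, 176.69], [-43.24, 126.21], [12.49, 139.97], [-82, 262], [0, 151.66], [-163.58, 163.58]. Speed limits (degrees/s): [159.86, 159.86, 180, 180, 180, 180].

INTERFACE

Orientations are given as a 3x3 rotation matrix whose columns are the frame's x, y, z axes.
In Python, from rig import * gives the robot as it stands.
- The arm moves only by the tool jog_arm, never from a script. Its arguments are lists of equal length, an entry for each row: "delta_pos": the shift along the world's x, y, z in cm, a list of three; "turn": the turn about the world's z in degrees; "grip": the closure, from 0 (fully open) to 1 (shut). In form: {"delta_pos": [[x, y, z], ...], "turn": [turn, ...], "grip": [grip, ...]}. A call has 1 to 12 rows; each row is the pose to reach, as a shift and turn from the pose commanded when the call began; what a row does not reach only later rows make up. A row lasts 1/8 s, in which the tool goes at most 62.5 mm and 10.7 degrees, less where a joint would pass 70% of its speed; a pose out of reach is approached as far as the arm can. A call with a gripper value outside its range is refused whole. The fingers move at their own pace and stop on an object; the grip force is fixed at half the most. Time passes only in rows, so rows that repeat a pose let the fingers close. It gives the time, the measured TCP pose, the force, the opening and the grip force at its end, in the units of the state.
- read_state(): the state, without advancing time (a new reading comes with each control period).
- capture(name): name is "scene" or "side" or "wrist"; returns a dict with "color" (400x640x3 uint8, blue, green, red), "fovy" (degrees; the focal length in pixels is half the picture's height over the tangent of half this angle, whatever the lens; pixels are square), "cx", "cy" (the principal point, pixels), "k1" (the pictures are not rectified: a ray, as slopes to the right and down, at radius r is drawn at 1 + k1 r^2 times it, then the intrinsics apply), "camera_from_world" (4x4, takes a point from world to camera coordinates). Camera axes: x right, y up, looking along -z (the intrinsics and any distortion apply to the point x, -y, -z); pixel columns grow to the right and rows downward; lengths in m; the calibration is good to about 2 mm. A picture is of the moment at which its call begins. There is no depth.
- hand_in(): hands the job in; it is judged then, once.
The state is a dict: "time_s": time; "joint_positions": joint angles; "qvel": joint speeds; "tau": joint torques, N m; "position": TCP position; "tcp_rot": TCP orientation; "force": force on the tool from outside, world axes, zero at the start; "moment": the same for the moment, N m; "opening": opening from 0.0 (shut) to 1.0 (fully open); "grasp_force": force on a finger pad.
Only numpy, scipy, OpenCV 4.12 (cv2) and the standard library are available. Lean on these libraries where they do the work, as an engineer would, in place of code of your own. Each camera call takes 0.05 s, during which the arm holds its last target. There are 200 camera calls.

## Working session

There is one attempt and no reset: what is moved stays moved. The work goes in short steps, Python scripts to look and compute and a tool call to move; the robot and the scene stay as the last step left them, time stands still between calls to the robot, and variables do not carry over. Pictures are saved under pics/ and viewed, at most 10 in all, crops included, and the job is handed in when it is done.

Besides the shell and the picture viewer there is one more tool, called after "Emit:" as name([rows], argument=value, ...), one row to a line, values as JSON. jog_arm: Moves the arm, as the interface text tells. Its arguments: {"type":"object","properties":{"delta_pos":{"type":"array"},"turn":{"type":"array"},"grip":{"type":"array"}},"required":["delta_pos","turn","grip"]}

```bash
mkdir -p pics; cat > h.py <<'E'
from rig import *
import numpy as np, cv2
def K(c):
    f=200/np.tan(np.radians(c["fovy"])/2); return np.array([[f,0,c["cx"]],[0,f,c["cy"]],[0,0,1.]])
def ray(c,p,z):
    "pixels -> world points on plane z"
    s=cv2.undistortPoints(np.float64(p).reshape(-1,1,2),K(c),np.array([c["k1"],0,0,0.])).reshape(-1,2)
    M=np.array(c["camera_from_world"]); R=M[:3,:3]; o=-R.T@M[:3,3]
    d=np.c_[s[:,0],-s[:,1],-np.ones(len(s))]@R
    return o+d*((z-o[2])/d[:,2])[:,None]
E
python3 - <<'E'
from h import *
for n in("scene","side"):
    c=capture(n); cv2.imwrite(f"pics/{n}0.png",c["color"]); M=np.array(c["camera_from_world"]); print(n,c["fovy"],c["k1"],-M[:3,:3].T@M[:3,3])
s=read_state();print(s["time_s"],s["position"],s["tcp_rot"],s["force"],s["opening"],s["grasp_force"])
E
```

```text
scene 42.810813334911415 -0.029894902591526787 [ 1.55505484 -0.57731321  1.17363422]
side 45.983910257950306 -0.09950914968834564 [0.39461573 0.80151972 0.93760816]
0.1 [ 0.18094852 -0.59754948  0.221656  ] [[ 9.57159686e-01  2.89560498e-01 -2.29182097e-04]
 [ 2.89560382e-01 -9.57157757e-01  1.95274812e-03]
 [ 3.46075298e-04 -1.93545383e-03 -9.99998067e-01]] [0.06047008 0.00160559 0.2585104 ] 0.9989920536859512 0.0
```

View pics/scene0.png

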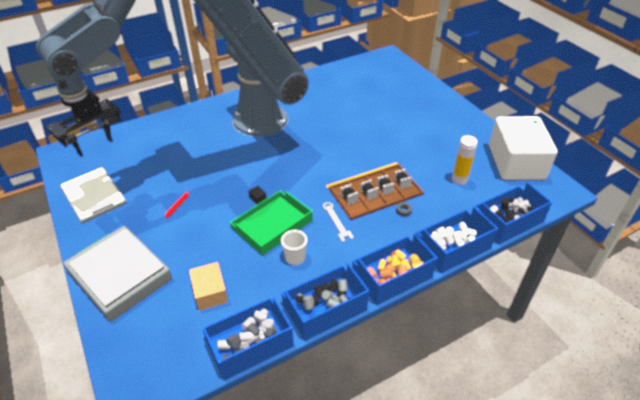

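View pics/side0.png

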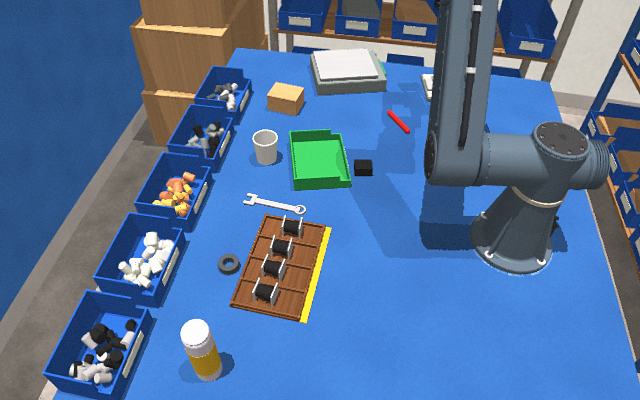

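The scene and side views show the tray with four mounts (side view at about (292,228), (281,247), (273,268), (265,292)) and the yellow strip on its right. The green bin is at side (320,160), with the spanner between bin and tray and the puck at (363,168).

```bash
python3 - <<'E'
from h import *
big=[]
for n in("scene","side"):
    c=capture(n); im=c["color"]; hsv=cv2.cvtColor(im,cv2.COLOR_BGR2HSV)
    g=cv2.inRange(hsv,(50,100,50),(75,255,255)); y=cv2.inRange(hsv,(20,150,120),(35,255,255)); 
    b=cv2.inRange(hsv,(0,70,30),(18,255,200))
    box=(320,150,110,75) if n=="scene" else (225,205,115,125)
    roi=np.zeros_like(b); roi[box[1]:box[1]+box[3],box[0]:box[0]+box[2]]=255
    for nm,m,z in(("bin",g,.045),("binbase",g,0.),("tray",(b|y)&roi,.014)):
        if n=="scene" and nm!="tray":m=m.copy()
        m=cv2.morphologyEx(m,cv2.MORPH_CLOSE,np.ones((3,3)))
        k=max(cv2.findContours(m,0,2)[0],key=cv2.contourArea); h=cv2.convexHull(k)
        q=cv2.approxPolyDP(h,4,True).reshape(-1,2)
        w=ray(c,h,z)[:,:2].astype(np.float32); r=cv2.minAreaRect(w*1000)
        print(n,nm,"rect",np.round(r[0],1),np.round(r[1],1),round(r[2],1)); print(q.tolist(),np.round(ray(c,q,z)[:,:2]*1000).tolist())
    m=y&roi; p=ray(c,np.argwhere(m)[:,::-1],.014)[:,:2]; 
    v=np.linalg.svd(p-p.mean(0),full_matrices=False)[2][0]; print(n,"yellow",p.mean(0),np.degrees(np.arctan2(v[1],v[0])))
    x,yy,w_,h_=box; s=5 if n=="scene" else 4; big.append(cv2.resize(im[yy:yy+h_,x:x+w_],None,fx=s,fy=s,interpolation=cv2.INTER_CUBIC))
    cv2.imwrite(f"pics/crop_{n}.png",big[-1])
E
```

```text
scene bin rect [ 549.8 -199.9] [172.  214.6] 15.1
[[310, 211], [309, 221], [263, 253], [231, 224], [279, 192]] [[578.0, -82.0], [613.0, -104.0], [659.0, -277.0], [509.0, -315.0], [454.0, -129.0]]
scene binbase rect [ 509.7 -184.8] [178.9 223.2] 15.1
[[310, 211], [309, 221], [263, 253], [231, 224], [279, 192]] [[539.0, -62.0], [576.0, -86.0], [623.0, -265.0], [468.0, -305.0], [410.0, -111.0]]
scene tray rect [567.7 166.4] [271.1 167.4] 86.1
[[422, 192], [351, 218], [328, 186], [398, 164]] [[654.0, 294.0], [640.0, 29.0], [478.0, 38.0], [499.0, 307.0]]
scene yellow [0.48721446 0.18106373] -93.85819152255642
side bin rect [ 526.5 -174.7] [153.8 245.6] 14.9
[[339, 133], [350, 185], [295, 190], [289, 132]] [[482.0, -291.0], [427.0, -81.0], [567.0, -37.0], [629.0, -269.0]]
side binbase rect [ 533.1 -223.9] [161.5 257.9] 14.9
[[339, 133], [350, 185], [295, 190], [289, 132]] [[487.0, -346.0], [428.0, -125.0], [576.0, -80.0], [641.0, -323.0]]
side tray rect [555.6 173.6] [281.3 177.7] 86.3
[[265, 213], [330, 228], [306, 322], [230, 305]] [[634.0, 28.0], [461.0, 49.0], [477.0, 318.0], [650.0, 305.0]]
side yellow [0.47678932 0.19456397] 86.32222534858111
```

View pics/crop_side.png

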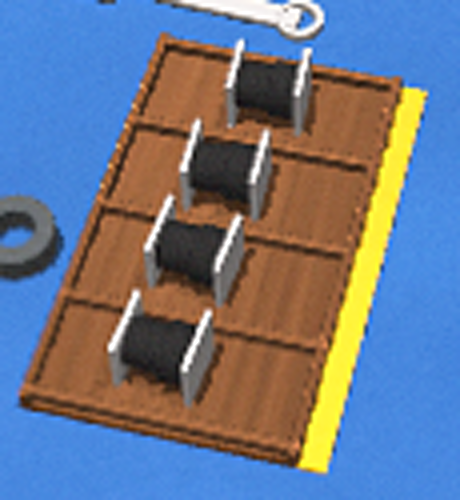

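The crop shows four upright mounts, plates facing tray x, with the strip just outside the tray's -x rim. I'll move the wrist over the bin for a close look, then go on to the tray.

Emit:
jog_arm([
  [35, 40, 12],
  [35, 40, 12],
  [35, 40, 12],
  [35, 40, 12],
  [35, 40, 12],
  [35, 40, 12],
  [35, 40, 12],
  [35, 40, 12],
  [35, 40, 12],
  [35, 40, 12],
  [35, 40, 12],
], turn=[70, 70, 70, 70, 70, 70, 70, 70, 70, 70, 70], grip=[0, 0, 0, 0, 0, 0, 0, 0, 0, 0, 0])

```text
time_s: 1.58
position: [0.5305, -0.1982, 0.3421]
tcp_rot: [[0.055, 0.998, -0.001], [0.998, -0.055, -0.0], [-0.0, -0.001, -1.0]]
force: [-0.2, -1.1, -0.7]
opening: 0.999
grasp_force: 0.0
```

```bash
python3 - <<'E'
from h import *
c=capture("wrist"); cv2.imwrite("pics/w_bin.png",c["color"]); M=np.array(c["camera_from_world"]); print(-M[:3,:3].T@M[:3,3],c["fovy"],M)
m=cv2.inRange(cv2.cvtColor(c["color"],cv2.COLOR_BGR2HSV),(50,100,50),(75,255,255))
k=max(cv2.findContours(m,0,2)[0],key=cv2.contourArea); h=cv2.convexHull(k)
print(cv2.approxPolyDP(h,4,True).reshape(-1,2).tolist())
E
```

```text
[ 0.53472093 -0.11637602  0.50262054] 63.90163398965983 [[ 0.99845003 -0.05562373 -0.0018823  -0.53941931]
 [ 0.05249725  0.95248271 -0.30003456  0.2335783 ]
 [ 0.0184819   0.2994707   0.95392648 -0.45449449]
 [ 0.          0.          0.          1.        ]]
[[348, 67], [385, 203], [291, 227], [245, 105]]
```

View pics/w_bin.png

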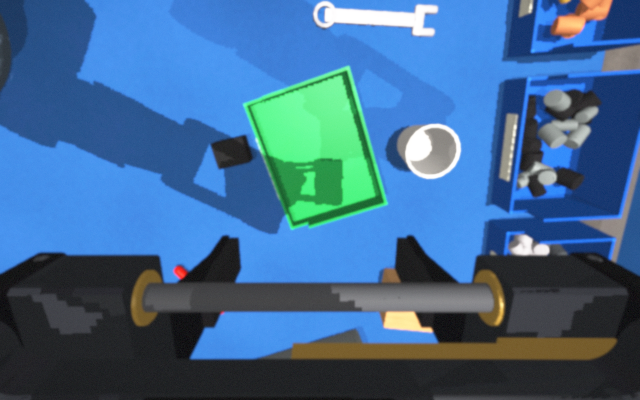

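The wrist view shows the bin with corners (348,67), (385,203), (291,227), (245,105); the low wall is on the left (-x). Right corners lie at 45 mm, left ones at 27 mm. Next to the tray.

```bash
python3 - <<'E'
from h import *
c=capture("wrist")
a=ray(c,[[348,67],[385,203]],.045); b=ray(c,[[291,227],[245,105]],.027)
P=np.r_[a,b][:,:2]; print(P.round(4),P.mean(0)); d=lambda i,j:(np.linalg.norm(P[i]-P[j]).round(4),np.degrees(np.arctan2(*(P[i]-P[j])[::-1])).round(1))
print(d(0,1),d(3,2),d(0,3),d(1,2))
E
```

```text
[[ 0.5762 -0.0804]
 [ 0.6263 -0.2729]
 [ 0.4802 -0.3111]
 [ 0.4301 -0.1208]] [ 0.52817128 -0.19628682]
(np.float64(0.1989), np.float64(104.6)) (np.float64(0.1968), np.float64(104.7)) (np.float64(0.1515), np.float64(15.4)) (np.float64(0.151), np.float64(14.6))
```

Emit:
jog_arm([
  [3.5, 31, -3],
  [3.5, 31, -3],
  [3.5, 31, -3],
  [3.5, 31, -3],
  [3.5, 31, -3],
  [3.5, 31, -3],
  [3.5, 31, -3],
], turn=[0, 0, 0, 0, 0, 0, 0], grip=[0, 0, 0, 0, 0, 0, 0])

```text
time_s: 2.55
position: [0.5659, 0.1106, 0.3122]
tcp_rot: [[0.056, 0.998, -0.001], [0.998, -0.056, -0.001], [-0.001, -0.001, -1.0]]
force: [0.3, 0.4, -0.2]
opening: 0.998
grasp_force: 0.0
```

```bash
python3 - <<'E'
from h import *
c=capture("wrist"); cv2.imwrite("pics/w_tray.png",c["color"][:, :])
print(read_state()["position"])
E
```

```text
[0.56602331 0.10995815 0.3124219 ]
```

View pics/w_tray.png

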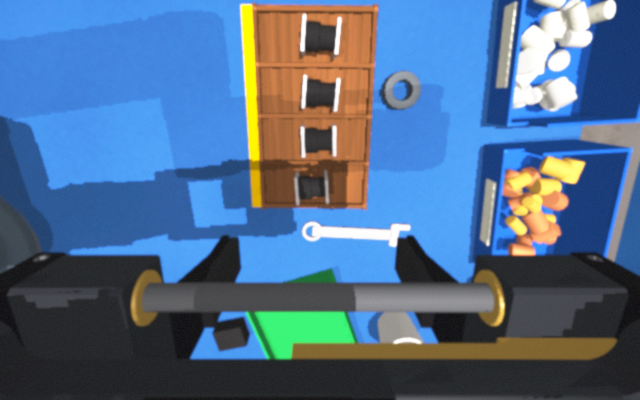

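The wrist view shows all four mounts at about (320,36), (320,93), (318,141), (311,187), with the yellow strip on the left at column 250.

```bash
cat >> h.py <<'E'
def plates(c):
    "steel plates in the wrist picture within the tray -> list of (centre px, world centre, yaw of plate)"
    hsv=cv2.cvtColor(c["color"],cv2.COLOR_BGR2HSV); H=hsv
    br=cv2.inRange(H,(0,90,30),(18,255,220)); k=max(cv2.findContours(cv2.morphologyEx(br,cv2.MORPH_CLOSE,np.ones((15,15))),0,2)[0],key=cv2.contourArea)
    t=np.zeros_like(br); cv2.drawContours(t,[cv2.convexHull(k)],-1,255,-1)
    s=cv2.inRange(H,(0,0,95),(180,80,255))&t
    out=[]
    for q in cv2.findContours(s,0,2)[0]:
        if cv2.contourArea(q)<40: continue
        m=np.zeros_like(s); cv2.drawContours(m,[q],-1,255,-1); w=ray(c,np.argwhere(m>0)[:,::-1],.03)[:,:2]
        v=np.linalg.svd(w-w.mean(0),full_matrices=False)[2][0]
        out.append((w.mean(0).round(4),(w@[0,1]).min().round(3),(w@[0,1]).max().round(3),(np.degrees(np.arctan2(v[1],v[0]))%180).round(1)))
    return out,k
E
python3 - <<'E'
from h import *
c=capture("wrist"); o,k=plates(c)
for x in o: print(*x)
q=cv2.approxPolyDP(cv2.convexHull(k),4,True).reshape(-1,2); print(q.tolist(),ray(c,q,.014)[:,:2].round(4).tolist())
r=cv2.minAreaRect((ray(c,cv2.convexHull(k),.014)[:,:2]*1000).astype(np.float32)); print(r)
E
```

```text
[0.5315 0.0598] 0.039 0.094 86.2
[0.5753 0.0694] 0.045 0.094 89.6
[0.5459 0.1367] 0.114 0.158 87.9
[0.5883 0.1347] 0.113 0.157 89.4
[0.5944 0.1953] 0.175 0.216 81.2
[0.5522 0.2012] 0.18 0.222 81.5
[0.598 0.263] 0.241 0.285 81.2
[0.5558 0.2686] 0.245 0.291 82.6
[[376, 0], [365, 207], [262, 207], [252, 0]] [[0.6498, 0.3035], [0.6325, 0.0301], [0.477, 0.0391], [0.4949, 0.3125]]
((563.1688232421875, 171.3404998779297), (275.2939758300781, 157.23402404785156), 86.17570495605469)
```

Emit:
jog_arm([
  [-1.1, -4.3, -6],
  [-1.1, -4.3, -12],
  [-1.1, -4.3, -18],
  [-1.1, -4.3, -24],
  [-1.1, -4.3, -27],
  [-1.1, -4.3, -28.5],
  [-1.1, -4.3, -29.5],
  [-1.1, -4.3, -30.0],
  [-1.1, -4.3, -30.0],
  [-1.1, -4.3, -30.0],
], turn=[1, 1, 1, 1, 1, 1, 1, 1, 1, 1], grip=[0, 0, 0, 0, 0, 0, 0, 0.1, 0.3, 0.4])

```text
time_s: 3.9
position: [0.5557, 0.0689, 0.0135]
tcp_rot: [[0.038, 0.999, 0.002], [0.999, -0.038, -0.0], [-0.0, 0.002, -1.0]]
force: [-0.1, 0.8, 0.1]
opening: 0.757
grasp_force: 0.0
```

Emit:
jog_arm([
  [0, 0, 0],
  [0, 0, 0],
  [0, 0, 0],
  [0, 0, 0],
  [0, 0, 0],
  [0, 0, 0],
], turn=[0, 0, 0, 0, 0, 0], grip=[0.45, 0.48, 0.51, 0.54, 0.58, 0.62])

```text
time_s: 4.65
position: [0.5551, 0.0688, 0.0128]
tcp_rot: [[0.038, 0.999, 0.0], [0.999, -0.038, -0.0], [-0.0, 0.0, -1.0]]
force: [-0.1, 0.7, 4.1]
opening: 0.443
grasp_force: 29.6
```

Opening 0.443 (38.5 mm) at 29.6 N: this one is soft. Carry it to the bin.

Emit:
jog_arm([
  [0, 0, 2],
  [0, 0, 6],
  [0, -1, 10],
  [-0.2, -5, 12],
  [-0.4, -10, 12],
  [-0.6, -15, 12],
  [-0.8, -20, 12],
  [-1, -25, 12],
  [-1.2, -29, 12],
  [-1.2, -32, 12],
  [-1.2, -32.3, 12],
  [-1.2, -32.3, 12],
], turn=[0, 0, 0, 3, 6, 9, 12, 15, 17, 17, 17, 17], grip=[0.65, 0.65, 0.65, 0.65, 0.65, 0.65, 0.65, 0.65, 0.65, 0.65, 0.65, 0.65])

```text
time_s: 6.15
position: [0.5423, -0.2532, 0.1318]
tcp_rot: [[-0.256, 0.967, -0.002], [0.967, 0.256, 0.002], [0.002, -0.001, -1.0]]
force: [-1.0, 0.9, -0.4]
opening: 0.431
grasp_force: 29.6
```

```bash
python3 - <<'E'
from h import *
c=capture("wrist"); cv2.imwrite("pics/w_hold.png",c["color"])
E
```

```text
(no output)
```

View pics/w_hold.png

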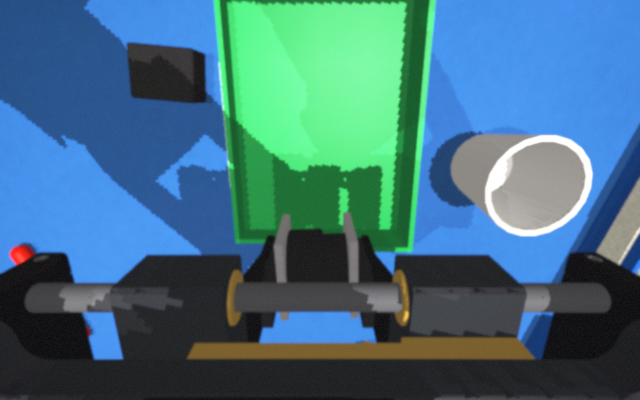

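The mount is held upright between the pads (columns 280–352), with the bin centred beneath (235–410). Lower and release.

Emit:
jog_arm([
  [0, 0, -4],
  [0, 0, -8],
  [0, 0, -10],
  [0, 0, -11],
  [0, 0, -11.6],
  [0, 0, -12],
  [0, 0, -12],
], turn=[0, 0, 0, 0, 0, 0, 0], grip=[0.65, 0.65, 0.65, 0.65, 0.65, 0.65, 0.65])

```text
time_s: 7.08
position: [0.5433, -0.2543, 0.013]
tcp_rot: [[-0.256, 0.967, 0.001], [0.967, 0.256, -0.0], [-0.001, 0.001, -1.0]]
force: [-0.3, 0.5, -1.4]
opening: 0.432
grasp_force: 29.6
```

Emit:
jog_arm([
  [0, 0, -0.2],
  [0, 0, -0.2],
  [0, 0, -0.2],
  [0, 0, -0.2],
  [0, 0, -0.2],
  [0, 0, 3],
  [0, 0, 8],
  [0, 0, 12],
], turn=[0, 0, 0, 0, 0, 0, 0, 0], grip=[0.65, 0.55, 0.4, 0.2, 0.1, 0.1, 0.1, 0.1])

```text
time_s: 8.07
position: [0.5432, -0.2544, 0.1343]
tcp_rot: [[-0.256, 0.967, 0.001], [0.967, 0.256, -0.001], [-0.001, 0.001, -1.0]]
force: [-0.6, -0.1, 0.1]
opening: 0.894
grasp_force: 0.0
```

Emit:
jog_arm([
  [0.5, 6, 0],
  [0.8, 12, 0],
  [1.2, 18, 0],
  [1.6, 24, 0],
  [2, 30, 0],
  [2.4, 36, 0],
  [2.4, 39, 0],
  [2.4, 39, -2],
  [2.4, 39, -5],
  [2.4, 39, -5],
], turn=[-3, -6, -9, -12, -15, -18, -18, -18, -18, -18], grip=[0, 0, 0, 0, 0, 0, 0, 0, 0, 0])

```text
time_s: 9.32
position: [0.565, 0.1359, 0.0808]
tcp_rot: [[0.055, 0.998, -0.005], [0.998, -0.055, -0.0], [-0.001, -0.005, -1.0]]
force: [-0.1, 0.7, 0.4]
opening: 1.003
grasp_force: 0.0
```

```bash
python3 - <<'E'
from h import *
c=capture("wrist"); cv2.imwrite("pics/w_b.png",c["color"])
E
```

```text
(no output)
```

View pics/w_b.png

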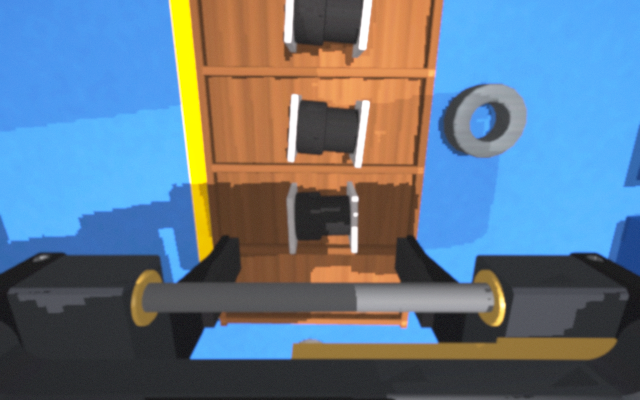

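The wrist view shows mount B between columns 288 and 358 (centre (323,218)), squared to the fingers, with C and D undisturbed beyond.

```bash
python3 - <<'E'
from h import *
c=capture("wrist"); o,k=plates(c)
for x in o: print(*x)
print(ray(c,[[323,218]],.03), ray(c,[[291,184],[356,184],[290,250],[356,250]],.046)[:,:2].round(4).tolist(),read_state()["position"])
E
```

```text
[0.5457 0.1376] 0.11 0.164 86.0
[0.5892 0.136 ] 0.108 0.162 90.8
[0.5952 0.1945] 0.172 0.215 82.5
[0.5518 0.2005] 0.178 0.221 81.4
[0.5975 0.255 ] 0.24 0.27 77.4
[0.5543 0.2588] 0.245 0.273 87.3
[[0.56946094 0.13633125 0.03      ]] [[0.5505, 0.1666], [0.5916, 0.1643], [0.5461, 0.1206], [0.5907, 0.1181]] [0.56721156 0.13573551 0.0829108 ]
```

Emit:
jog_arm([
  [0, 0, -3],
  [0, 0, -5.5],
  [0, 0, -6.7],
  [0, 0, -7.1],
  [0, 0, -7.1],
  [0, 0, -7.1],
  [0, 0, -7.1],
  [0, 0, -7.1],
  [0, 0, -7.1],
  [0, 0, -7.1],
  [0, 0, -7.1],
  [0, 0, -7.1],
], turn=[0, 0, 0, 0, 0, 0, 0, 0, 0, 0, 0, 0], grip=[0, 0, 0.1, 0.2, 0.3, 0.4, 0.44, 0.47, 0.5, 0.54, 0.58, 0.62])

```text
time_s: 10.92
position: [0.5676, 0.1358, 0.0119]
tcp_rot: [[0.055, 0.998, 0.001], [0.998, -0.055, 0.0], [0.0, 0.001, -1.0]]
force: [0.7, 0.3, 4.1]
opening: 0.5
grasp_force: 29.9
```

Opening 0.500 (43.5 mm) at 29.9 N: firm, so it stays. Next is C.

Emit:
jog_arm([
  [0, 0, 0],
  [0, 0, 0],
  [0, 0, 0],
  [0, 0, 4],
  [0, 0, 7],
  [0.6, 4, 7],
  [0.6, 6.2, 7],
  [0.6, 6.2, 7],
  [0.6, 6.2, 7],
  [0.6, 6.2, 4],
  [0.6, 6.2, 1.5],
  [0.6, 6.2, 0.5],
], turn=[0, 0, 0, 0, 0, -2, -5, -5, -5, -5, -5, -5], grip=[0.5, 0.3, 0.1, 0, 0, 0, 0, 0, 0, 0, 0, 0])

```text
time_s: 12.42
position: [0.5718, 0.1965, 0.0149]
tcp_rot: [[0.143, 0.99, -0.004], [0.99, -0.143, -0.001], [-0.001, -0.003, -1.0]]
force: [-0.1, -0.1, 0.7]
opening: 1.0
grasp_force: 0.0
```

Emit:
jog_arm([
  [0, 0, -0.4],
  [0, 0, -0.4],
  [0, 0, -0.4],
  [0, 0, -0.4],
  [0, 0, -0.4],
  [0, 0, -0.4],
  [0, 0, -0.4],
  [0, 0, -0.4],
  [0, 0, -0.4],
], turn=[0, 0, 0, 0, 0, 0, 0, 0, 0], grip=[0.2, 0.3, 0.4, 0.44, 0.47, 0.5, 0.54, 0.58, 0.62])

```text
time_s: 13.55
position: [0.5735, 0.1979, 0.0129]
tcp_rot: [[0.142, 0.99, 0.001], [0.99, -0.142, 0.0], [0.0, 0.001, -1.0]]
force: [0.9, 0.8, 2.9]
opening: 0.503
grasp_force: 30.0
```

Firm (43.8 mm). Next is D.

Emit:
jog_arm([
  [0, 0, 0],
  [0, 0, 0],
  [0, 0, 0],
  [0, 0, 4],
  [0, 0, 7],
  [0.3, 4, 7],
  [0.3, 6.8, 7],
  [0.3, 6.8, 7],
  [0.3, 6.8, 7],
  [0.3, 6.8, 4],
  [0.3, 6.8, 1.5],
  [0.3, 6.8, 0.4],
], turn=[0, 0, 0, 0, 0, 0, 0, 0, 0, 0, 0, 0], grip=[0.5, 0.3, 0.1, 0, 0, 0, 0, 0, 0, 0, 0, 0])

```text
time_s: 15.05
position: [0.5749, 0.2642, 0.0148]
tcp_rot: [[0.143, 0.99, -0.003], [0.99, -0.143, -0.001], [-0.002, -0.003, -1.0]]
force: [-0.5, 1.0, 0.7]
opening: 1.002
grasp_force: 0.0
```

Emit:
jog_arm([
  [0, 0, -0.5],
  [0, 0, -0.5],
  [0, 0, -0.5],
  [0, 0, -0.5],
  [0, 0, -0.5],
  [0, 0, -0.5],
  [0, 0, -0.5],
  [0, 0, -0.5],
  [0, 0, -0.5],
], turn=[0, 0, 0, 0, 0, 0, 0, 0, 0], grip=[0.2, 0.3, 0.4, 0.44, 0.47, 0.5, 0.54, 0.58, 0.62])

```text
time_s: 16.18
position: [0.5767, 0.2659, 0.012]
tcp_rot: [[0.142, 0.99, 0.001], [0.99, -0.142, 0.0], [0.001, 0.001, -1.0]]
force: [1.0, -0.4, 2.9]
opening: 0.431
grasp_force: 30.0
```

Soft (37.5 mm). Carry it to the bin's +y half.

Emit:
jog_arm([
  [0, 0, 2],
  [0, 0, 6],
  [0, -1, 10],
  [-0.6, -5, 12],
  [-1.2, -10, 12],
  [-2, -15, 12],
  [-3, -20, 12],
  [-3.8, -25, 12],
  [-4.5, -30, 12],
  [-5.2, -35, 12],
  [-5.8, -39, 12],
  [-5.9, -42.3, 12],
], turn=[0, 0, 0, 3, 6, 9, 12, 15, 18, 21, 23, 23], grip=[0.65, 0.65, 0.65, 0.65, 0.65, 0.65, 0.65, 0.65, 0.65, 0.65, 0.65, 0.65])

```text
time_s: 17.68
position: [0.5156, -0.1583, 0.132]
tcp_rot: [[-0.255, 0.967, -0.002], [0.967, 0.255, 0.001], [0.001, -0.001, -1.0]]
force: [1.5, 1.0, -2.4]
opening: 0.427
grasp_force: 30.0
```

Emit:
jog_arm([
  [0, 0, 0],
  [0, 0, 0],
  [0, 0, -4],
  [0, 0, -8],
  [0, 0, -10],
  [0, 0, -11],
  [0, 0, -11.8],
  [0, 0, -12.1],
  [0, 0, -12.1],
], turn=[0, 0, 0, 0, 0, 0, 0, 0, 0], grip=[0.65, 0.65, 0.65, 0.65, 0.65, 0.65, 0.65, 0.65, 0.65])

```text
time_s: 18.8
position: [0.5173, -0.1572, 0.011]
tcp_rot: [[-0.256, 0.967, 0.001], [0.967, 0.256, -0.0], [-0.0, 0.001, -1.0]]
force: [-0.5, 0.2, -1.1]
opening: 0.431
grasp_force: 30.0
```

Emit:
jog_arm([
  [0, 0, -0.1],
  [0, 0, -0.1],
  [0, 0, -0.1],
  [0, 0, -0.1],
  [0, 0, -0.1],
  [0, 0, 3],
  [0, 0, 8],
  [0, 0, 14],
  [1, 5, 20],
  [1, 10, 26],
  [1, 10, 30],
  [1, 10, 30],
], turn=[0, 0, 0, 0, 0, 0, 0, 0, 0, 0, 0, 0], grip=[0.65, 0.55, 0.4, 0.2, 0.1, 0.1, 0.1, 0, 0, 0, 0, 0])

```text
time_s: 20.3
position: [0.5296, -0.0563, 0.3157]
tcp_rot: [[-0.258, 0.966, 0.011], [0.966, 0.258, -0.003], [-0.006, 0.01, -1.0]]
force: [0.0, -0.4, -0.5]
opening: 0.999
grasp_force: 0.0
```

```bash
python3 - <<'E'
from h import *
w=capture("wrist")["color"]; s=capture("side")["color"]
a=cv2.resize(w[:270,100:500],(600,405)) ; b=cv2.resize(s[100:330,220:380],None,fx=1.75,fy=1.75)[:405,:200*2]
b=cv2.resize(s[120:330,225:365],(270,405)); cv2.imwrite("pics/final.png",cv2.resize(np.hstack([a,b]),(800,372)))
E
```

```text
(no output)
```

View pics/final.png

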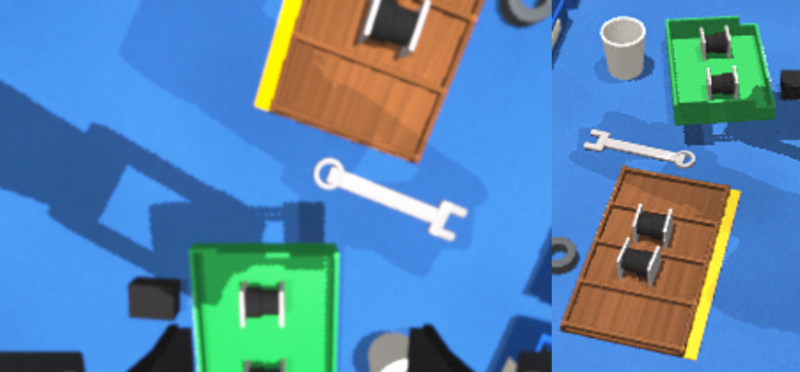

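The final picture shows both soft mounts upright in the bin (side panel, (715,42) and (722,83)) and both firm ones upright in the tray ((653,224) and (638,262)). The bystanders are where they were.

```bash
python3 -c "
from rig import *
print(hand_in())"
```

```text
the job is handed in; nothing more can be done
None
```

The job is handed in (no verdict came back): the mounts from the tray's two end pockets were soft and stand upright in the green bin, and the two firm middle ones stand in the tray, with no squeeze reading above 30 N.

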